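Bottom the stem thermometer in a heating block's check well and clip its depth stop

TASK

Take the digital stem thermometer out of its blue stand and push its stem down into the check well of the dry-block heater, letting the brass stop slide up the stem once it lands on the block, until you feel the tip stand on the bottom of the well; hold it there for about a second with a light, steady press, without forcing it. Then let go, leaving it standing there, and swing the steel clip fully home over the flange of the stop. Leave the vials in the block and the beaker where they are.

Things in the scene. Friction and masses are not known exactly. Their poses are not given: they have to be found in the camera images.
- heater: White dry-block heater, 170 (x) x 240 (y) mm, fixed. Origin: centre of its underside, z up; the display faces its -x. An aluminium block (92 x 78 mm) rises from its 74 mm high deck to a flat top face 88 mm above the bench. Six vial wells lie in two rows 32 and 54 mm towards +x of the check well, at y offsets -10, 13, 36 mm from it; three hold vials that stand 16 mm above the face.
- well_mouth (a point): Centre of the check well's mouth in the block's top face (88 mm above the bench). The well is a plain upright blind bore, 10 mm wide, for the 8 mm stem. Its depth differs from block to block, anywhere from 28 to 60 mm, and is not known beforehand: only feel tells when the tip stands on its hard bottom. A steady press of 5 to 12 N in all is right; 25 N on the bottom is too much.
- stand: Blue two-socket thermometer stand, fixed: 62 (x) x 106 (y) mm (56 x 100 mm at the top) on a black foot 72 x 116 mm, top face 48 mm above the bench. Origin: centre of its underside. Sockets 24 mm either side along y, 34 mm deep, 11 mm wide; at the start the thermometer hangs by its stop in the +y one.
- thermometer: Digital stem thermometer, about 0.1 kg, loose. Origin at the tip of its stem, z up the stem. Steel stem 8 mm thick from 0 to 98 mm, the tip round; above it a white head 18 mm thick (x) by 34 mm wide (y), from 104 to 152 mm above the tip: grip it across the 18 mm.
- stop (a joint): How far the brass stop has slid up the stem, m: 0 as found, its underside 22 mm above the tip; at most 0.060. A steady friction of about 3 N holds it wherever it is. Once it has landed on the block, pressing on meets this friction while the stem slides down through it for 6 to 38 mm, then the hard bottom.
- clip (a joint): Angle of the retaining clip, rad: a flat steel bar that turns on an upright pin and stays where it is left (under 1 N at its knob). 0 when fully home against its end stop, its nose 2 mm above the flange of a seated stop, beside the hub; grows as it is swung open, anticlockwise from above; at most 1.4; found at 0.75 to 1.1.
- clip_knob (a point): Grip point on the axis of the clip's black upright knob, 65 mm from the pin at the tail of the bar. The knob is 14 mm thick, 33 mm high; the point lies 29 mm above the block's top face, 20 mm above the bar, 13 mm below the knob's top. With the clip home the knob lies straight towards -y (heater frame) of the pin.
- stem_tip (a point): The tip of the stem (the thermometer's origin).
- stop_underside (a point): Centre of the flat underside of the brass stop on the stem: a flange 32 mm wide and 4 mm thick, with a knurled hub 16 mm wide and 10 mm high on it.
- clip_pivot (a point): The axis of the clip's pin, at the height of the bar (7.5 mm above the block's top face; the bar is 11 mm wide, 3 mm thick, its nose reaches 53 mm from the pin).
- vial_0: Small vial with a blue cap, 12 x 32 mm, standing in the block's vial well nearest the clip; origin in its base. To be left alone.
- vial_1: Small dark vial with a red cap, 12 x 32 mm, standing in the middle of the farther row of vial wells; origin in its base. To be left alone.
- vial_7: Small vial with a green cap, 12 x 32 mm, standing in the block's nearer row of vial wells, at its +y end; origin in its base. To be left alone.
- beaker: Empty 100 ml glass beaker, 54 mm wide, 69 mm high, standing loose near the front edge of the bench; origin in its base. To be left alone.

How it is judged:
On the way:
1. the thermometer's stem stands on the bottom of the check well, the stop seated on the block, pressed down on the bottom with 2 to 25 N for 0.4 s (distance between stem_tip and well_floor_c0 below 0.0045 m and horizontal distance between stem_tip and well_mouth below 0.003 m and z of stop_underside in the frame of heater below 0.0895 m and horizontal distance between stop_underside and well_mouth below 0.004 m and contact force between thermometer and well_floor_c0 above 2 N), for 0.4 s.
At the end, for the whole second after the job is handed in: The thermometer stands upright in the check well (tilt under 0.06 rad), at rest, its tip on the bottom within 1.5 mm and its stop seated on the block's face within 1.5 mm; the clip is home over the stop (below 0.12 rad) (distance between stem_tip and well_floor_c0 below 0.0045 m and horizontal distance between stem_tip and well_mouth below 0.003 m and z of stop_underside in the frame of heater below 0.0895 m and horizontal distance between stop_underside and well_mouth below 0.004 m and value of joint clip below 0.12 rad and angle between thermometer's own z axis and vertical below 0.06 rad and linear speed of thermometer below 0.02 m/s); the robot touches nothing.
It fails at once if the stem is driven onto the bottom of the well with more than 25 N (contact force between thermometer and well_floor_c0 above 25 N).
It fails at once if a vial in the block is lifted or displaced by more than 8 mm (distance of any of vial_0, vial_1, vial_7 from where it was at the start of the episode above 0.008 m).
It fails at once if the beaker is pushed by more than 20 mm or tipped (distance of beaker from where it was at the start of the episode above 0.02 m or angle between beaker's own z axis and vertical above 0.3 rad).
It also fails if it takes over 61 s, if anything falls off the work surface, if the arm or the gripper's body presses on something with over 40 N, if the wrist force passes 120 N, or if a joint passes its speed limit or range.

ROBOT

A 7-joint arm with a two-finger parallel gripper is mounted at the origin on a cart in front of the work surface, level with it; the furniture and walls round the work are solid. World frame = base frame: x ahead of the robot, y to its left, z up, the work surface at z = 0. Lengths are in m, angles in rad, forces in N, time in s.
With the tool pointing down it reaches from about 0.4 to 0.925 m from the base axis. Payload 4.1 kg.
Tool frame: the origin (TCP) lies at the very end of the fingers, on their centre line; the grasp point (between the pads) lies 19 mm behind it; z points along the fingers, y is the line along which they close (so a half turn about z gives the same grasp; the last joint's range is limited). The gripper opens to 85 mm and grips with 20 to 120 N. Pads are 22 mm wide; open, the fingers measure 114 mm over their backs; the gripper's body (76 mm by 85 mm) begins 54 mm behind the grasp point. The pads swing forward as they close: fully open they stand 13 mm farther back than shut.
Start: joints at [-1.351, 0.398, 0.045, 1.537, -0.019, 1.207, -0.051], TCP at [0.204, 0.617, 0.231] pointing down, gripper open.
Joint ranges: [-2.82, 2.82], [-0.49, 2.23], [-1.37, 1.46], [0, 2.46], [-1.36, 4.5], [0.23, 2], [-2.94, 2.94]. Speed limits (rad/s): [2.57, 2.57, 3.14, 3.14, 3.14, 3.14, 3.14].

INTERFACE

Orientations are given as a 3x3 rotation matrix whose columns are the frame's x, y, z axes.
In Python, from rig import ctrl, imaging gives the robot as it stands.
- The arm moves only by the shell command python3 -m jog 'ROWS' [OPENING] [FORCE]. ROWS is text: rows parted by semicolons, each of 6 numbers parted by spaces: the shift along the tool's x, y, z in m, then the turn, a rotation vector about the tool's x, y, z in rad. A call has 1 to 5 rows; each row shifts and turns the commanded pose from where the row before left it, along the tool's axes as they then stand; what a row does not reach is not made up. A row lasts 1/10 s, in which the tool goes at most 50 mm and 8.59 degrees, less where a joint would pass 70% of its speed; a pose out of reach is approached as far as the arm can. A call is refused whole if a number of a shift passes 0.05 or a number of a turn 0.15, either way. A call with a gripper value outside its range is refused whole. OPENING is the closure, from 0 (fully open) to 1 (shut), set as the call begins (- or left out, the last holds). The fingers move at their own pace and stop on an object; FORCE is the grip in N (left out, the last holds). Time passes only in rows, so rows that do not move let the fingers close. It gives the time, the measured TCP pose, the force, the opening and the grip force at its end, in the units of the state.
- ctrl.state(): the state, without advancing time (a new reading comes with each control period).
- imaging.capture(name): name is "scene" or "top" or "wrist"; returns the picture (420x560x3 uint8, red, green, blue); there is no depth.
- imaging.calibration(name): a dict with "camera_matrix" (3x3 intrinsics, pixels), "R" (3x3) and "t" (3): a world point X has camera coordinates R X + t. Camera axes: x right, y down, z forward; pixel columns grow to the right and rows downward; lengths in m; the calibration is good to about 2 mm. A picture is of the moment at which its call begins: read the wrist's pose just before it. calibration takes no time and is no camera call; for the wrist camera it gives the pose at the moment of the call.
- ctrl.sign_off(): hands the job in; it is judged then, once.
The state is a dict: "time_s": time; "joint_pos": joint angles; "qd": joint speeds; "joint_torque": joint torques, N m; "ee_pos": TCP position; "eef_rot": TCP orientation; "force": force on the tool from outside, world axes, zero at the start; "moment": the same for the moment, N m; "gripper_width": opening from 0.0 (shut) to 1.0 (fully open); "grasp_force": force on a finger pad.
Only numpy, scipy, OpenCV 4.12 (cv2) and the standard library are available. Lean on these libraries where they do the work, as an engineer would, in place of code of your own. Each camera call takes 0.05 s, during which the arm holds its last target. There are 200 camera calls.

## Working session

There is one attempt and no reset: what is moved stays moved. The work goes in short steps, Python scripts to look and compute and a shell command to move; the robot and the scene stay as the last step left them, time stands still between calls to the robot, and variables do not carry over. Pictures are saved under pics/ and viewed, at most 13 in all, crops included, and the job is handed in when it is done.

```bash
ls; mkdir -p pics
python3 - <<'E'
from rig import ctrl, imaging
import cv2, numpy as np
for n in ("scene","top"):
    im=imaging.capture(n); np.save(f"pics/{n}.npy",im); cv2.imwrite(f"pics/{n}0.png",im[:,:,::-1])
    c=imaging.calibration(n); R=np.array(c["R"]);t=np.array(c["t"]); print(n,np.round(c["camera_matrix"],1).tolist(),np.round(-R.T@t,3),np.round(R,3).tolist())
s=ctrl.state(); print({k:np.round(v,3).tolist() for k,v in s.items()})
E
```

```text
pics
scene [[380.1, 0.0, 275.5], [0.0, 380.1, 203.3], [0.0, 0.0, 1.0]] [ 0.093 -0.504  0.794] [[0.795, -0.607, 0.018], [-0.426, -0.578, -0.696], [0.433, 0.546, -0.718]]
top [[436.2, 0.0, 282.0], [0.0, 436.2, 210.3], [0.0, 0.0, 1.0]] [0.313 0.    1.045] [[-0.003, -1.0, -0.023], [-0.981, 0.007, -0.195], [0.195, 0.021, -0.981]]
{'time_s': 0.1, 'joint_pos': [-1.351, 0.399, 0.045, 1.538, -0.019, 1.207, -0.051], 'qd': [0.002, 0.001, 0.001, -0.002, 0.001, 0.002, 0.002], 'joint_torque': [0.003, -47.626, 1.37, -25.495, 0.012, 0.005, 0.0], 'ee_pos': [0.204, 0.617, 0.23], 'eef_rot': [[-0.95, 0.313, -0.0], [0.313, 0.95, -0.002], [-0.0, -0.002, -1.0]], 'force': [0.51, -1.158, -0.799], 'moment': [0.028, -0.015, -0.013], 'grasp_force': 0.0, 'gripper_width': 1.003}
```

View pics/scene0.png

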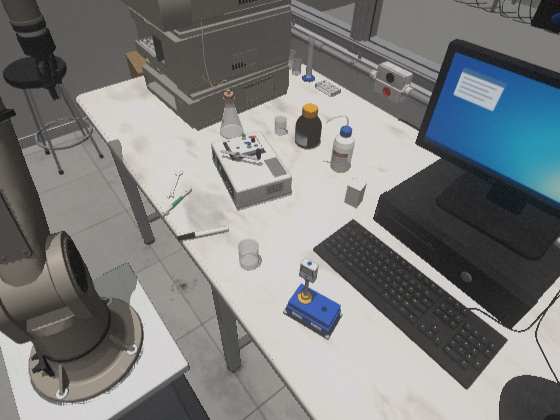

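View pics/top0.png

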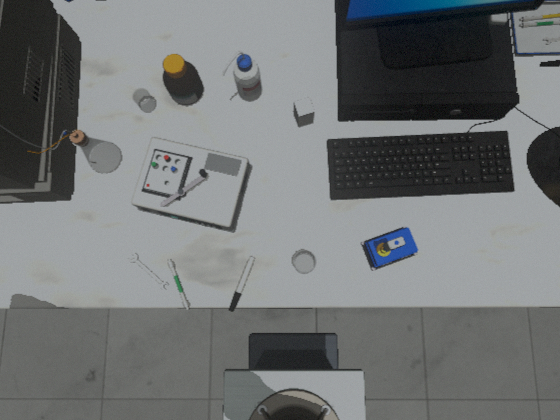

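The scene shows the heater at about (250,165), the stand with the thermometer at (312,310) and the beaker at (249,255). In the top view the heater is at (190,182), the stand at (390,247) and the beaker at (303,261). I'll make enlarged crops next.

```bash
cat > h.py <<'E'
import numpy as np, cv2
from rig import ctrl, imaging
def ray(c,uv):
    K=np.array(c["camera_matrix"]);R=np.array(c["R"]);t=np.array(c["t"])
    d=R.T@np.linalg.solve(K,[uv[0],uv[1],1.]); return -R.T@t,d
def onz(c,uv,z):
    o,d=ray(c,uv); return o+d*(z-o[2])/d[2]
def proj(c,X):
    p=np.array(c["camera_matrix"])@(np.array(c["R"])@np.array(X)+np.array(c["t"])); return p[:2]/p[2]
E
python3 - <<'E'
import numpy as np,cv2
t=np.load("pics/top.npy");
a=cv2.resize(t[130:235,125:255],None,fx=4.6,fy=4.6,interpolation=cv2.INTER_CUBIC)
b=cv2.resize(t[215:280,350:430],None,fx=5,fy=5,interpolation=cv2.INTER_CUBIC)
cv2.imwrite("pics/a.png",a[:,:,::-1])
cv2.imwrite("pics/b.png",b[:,:,::-1])
E
```

```text
(no output)
```

View pics/a.png

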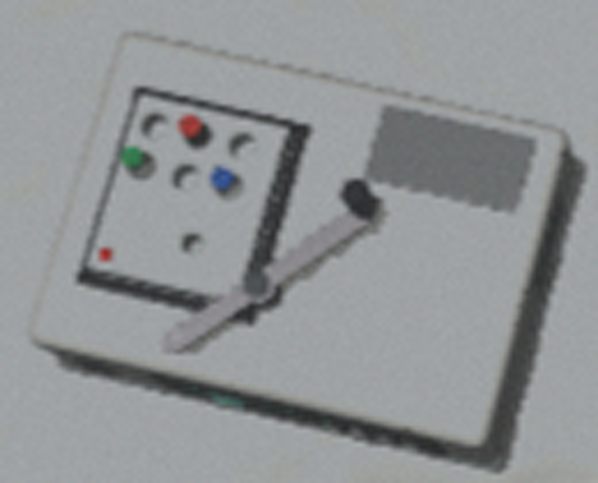

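View pics/b.png

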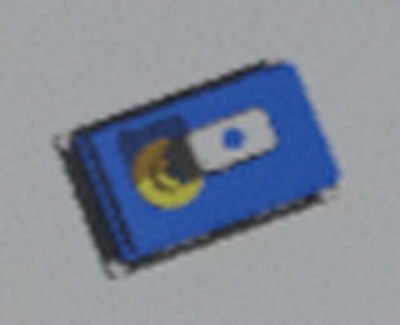

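The crops show the check well at crop a (192,242), the pivot at (258,285) and the knob top at about (357,194). The vial caps are red, green and blue. In crop b the head top is centred at about (235,138), with the brass flange at (170,175). Now I'll turn these into positions.

Run:
```python
from h import *
c=imaging.calibration("top"); 
A=lambda u,v:(125+(u+.5)/4.6-.5,130+(v+.5)/4.6-.5)
B=lambda u,v:(350+(u+.5)/5-.5,215+(v+.5)/5-.5)
P=lambda n,uv,z:print(n,np.round(onz(c,uv,z),4))
well=onz(c,A(192,242),.088)[:2]; P("well",A(192,242),.088)
P("pivot",A(258,285),.0955);P("knobtop",A(357,190),.13)
w2=[onz(c,A(*p),.088)[:2] for p in((155,125),(245,143),(186,176))]; print("wells",np.round(w2,4).tolist())
# heater yaw: block corners
cor=[onz(c,A(*p),.088)[:2] for p in((137,90),(297,127),(85,270),(240,308))]; print(np.round(cor,4).tolist())
e=cor[0]-cor[1]; print("yaw from y edge",np.arctan2(-e[0],e[1])); e=cor[0]-cor[2]; print("x edge",np.arctan2(e[1],e[0]), [np.linalg.norm(cor[0]-cor[i]) for i in (1,2)])
# head
t=np.load("pics/top.npy"); roi=cv2.resize(t[215:280,350:430],None,fx=5,fy=5,interpolation=cv2.INTER_CUBIC)
hsv=cv2.cvtColor(roi,cv2.COLOR_RGB2HSV)
m=((hsv[...,1]<70)&(hsv[...,2]>110)).astype(np.uint8); m[:,:150]=0; m[:90]=0;m[190:]=0;m[:,300:]=0
cs,_=cv2.findContours(m,cv2.RETR_EXTERNAL,cv2.CHAIN_APPROX_NONE); k=max(cs,key=cv2.contourArea)
r=cv2.minAreaRect(k); print(r); bx=cv2.boxPoints(r); q=[onz(c,B(*p),.178)[:2] for p in bx]; print("head",np.round(q,4).tolist(),np.mean(q,0),np.linalg.norm(q[0]-q[1]),np.linalg.norm(q[1]-q[2]))
for i in (0,1): d=q[i+1]-q[i]; print(np.arctan2(d[1],d[0]))
m=((hsv[...,0]>100)&(hsv[...,0]<130)&(hsv[...,1]>150)).astype(np.uint8)
cs,_=cv2.findContours(m,cv2.RETR_EXTERNAL,cv2.CHAIN_APPROX_NONE); k=max(cs,key=cv2.contourArea)
r=cv2.minAreaRect(k); q=[onz(c,B(*p),.048)[:2] for p in cv2.boxPoints(r)]; print("stand",np.round(q,4).tolist(),np.mean(q,0),np.linalg.norm(q[0]-q[1]),np.linalg.norm(q[1]-q[2]))
P("beaker",(303,261),.0)
m=((hsv[...,0]>15)&(hsv[...,0]<35)&(hsv[...,1]>100)).astype(np.uint8); ys,xs=np.nonzero(m); print("brass bbox",xs.min(),xs.max(),ys.min(),ys.max())
```

```text
well [0.5705 0.2847 0.088 ]
pivot [0.5465 0.2489 0.0955]
knobtop [0.5841 0.1945 0.13  ]
wells [[0.6314, 0.3063], [0.6215, 0.2605], [0.6046, 0.2894]]
[[0.6499, 0.3164], [0.6296, 0.2347], [0.5567, 0.3373], [0.5368, 0.2593]]
yaw from y edge -0.24371102371958395
x edge -0.21999738152750836 [np.float64(0.08426175466635925), np.float64(0.0955003675816594)]
((232.1572265625, 140.20875549316406), (47.16984558105469, 82.565185546875), 68.96248626708984)
head [[0.4212, -0.1887], [0.4328, -0.2198], [0.4152, -0.2255], [0.4036, -0.1945]] [ 0.41819704 -0.20710486] 0.033241958584418474 0.01853177416107514
-1.2116714342779131
-2.829926208300534
stand [[0.4359, -0.1666], [0.4729, -0.2681], [0.4137, -0.2862], [0.3775, -0.1858]] [ 0.42499504 -0.22668397] 0.10799425141418516 0.061850646771761955
beaker [ 0.3971 -0.0267  0.    ]
brass bbox 135 199 140 205
```

Head 33 x 18.5 mm, pivot–knob 66 mm and clip angle about 0.84 rad all match the given values. I'll move towards the thermometer along an arc, staying high.

```bash
python3 -m jog '-0.036 -0.032 -0.005 0 0 0;-0.036 -0.032 -0.005 0 0 0;-0.036 -0.032 -0.005 0 0 0;-0.036 -0.032 -0.005 0 0 0;-0.036 -0.032 -0.005 0 0 0'; python3 -m jog '-0.036 -0.032 -0.005 0 0 0;-0.036 -0.032 -0.005 0 0 0;-0.036 -0.032 -0.005 0 0 0;-0.036 -0.032 -0.005 0 0 0;-0.036 -0.032 -0.005 0 0 0'
```

```text
time_s: 0.6
ee_pos: [0.3251, 0.4068, 0.2561]
eef_rot: [[-0.95, 0.313, -0.0], [0.313, 0.95, -0.0], [0.0, -0.001, -1.0]]
force: [1.5, 0.3, -0.2]
gripper_width: 1.002
grasp_force: 0.0
time_s: 1.1
ee_pos: [0.4457, 0.1986, 0.2814]
eef_rot: [[-0.95, 0.313, -0.0], [0.313, 0.95, 0.0], [0.0, 0.0, -1.0]]
force: [1.4, 0.6, 0.6]
gripper_width: 1.001
grasp_force: 0.0
```

```bash
python3 - <<'E'
from h import *
im=imaging.capture("wrist"); c=imaging.calibration("wrist"); R=np.array(c["R"]);t=np.array(c["t"])
np.save("pics/w1.npy",im); import pickle; pickle.dump(c,open("pics/w1.pkl","wb")); cv2.imwrite("pics/w1.png",im[:,:,::-1])
print("cam",-R.T@t,"axis",R[2],"rows",proj(c,(.5705,.2847,.088)),proj(c,(.5465,.2489,.0955)))
E
python3 -m jog '-0.0094 -0.038 0 0 0 0;-0.0094 -0.038 0 0 0 0;-0.0094 -0.038 0 0 0 0;-0.0094 -0.038 0 0 0 0;-0.0094 -0.038 0 0 0 0'; python3 -m jog '-0.0094 -0.038 0 0 0 0;-0.0094 -0.038 0 0 0 0;-0.0094 -0.038 0 0 0 0;-0.0094 -0.038 0 0 0 0;0 0 0 0 0 0.149';python3 -m jog '0 0 0 0 0 0.149;0 0 0 0 0 0.149;0 0 0 0 0 0.149;0 0 0 0 0 0.149;0 0 0 0 0 0.149'
```

```text
cam [0.37678022 0.21524754 0.42421832] axis [ 0.28885124 -0.1026211  -0.95185811] rows [409.92332057 258.74688019] [372.42459935 252.01846364]
time_s: 1.65
ee_pos: [0.4297, 0.0041, 0.281]
eef_rot: [[-0.95, 0.313, -0.0], [0.313, 0.95, 0.0], [0.0, 0.0, -1.0]]
force: [1.5, 0.7, 0.1]
gripper_width: 1.0
grasp_force: 0.0
time_s: 2.15
ee_pos: [0.4169, -0.1563, 0.2814]
eef_rot: [[-0.887, 0.462, 0.0], [0.462, 0.887, -0.002], [-0.001, -0.002, -1.0]]
force: [0.2, -0.3, 0.2]
gripper_width: 0.998
grasp_force: 0.0
time_s: 2.65
ee_pos: [0.4182, -0.1504, 0.2809]
eef_rot: [[-0.345, 0.939, -0.001], [0.939, 0.345, 0.0], [0.001, -0.001, -1.0]]
force: [-0.1, 0.5, 0.3]
gripper_width: 1.002
grasp_force: 0.0
```

Run:
```python
from h import *
im=imaging.capture("wrist"); c=imaging.calibration("wrist"); R=np.array(c["R"]);t=np.array(c["t"])
np.save("pics/w2.npy",im); import pickle; pickle.dump(c,open("pics/w2.pkl","wb"))
a=np.load("pics/w1.npy"); o=np.hstack([cv2.resize(a,(400,300)),cv2.resize(im,(400,300))])
cv2.imwrite("pics/w12.png",o[:,:,::-1])
s=ctrl.state();print(np.round(s["ee_pos"],4),np.round(s["eef_rot"],3).tolist(),"cam",-R.T@t,R[2],proj(c,(.418,-.207,.178)))
```

```text
[ 0.4182 -0.1504  0.2809] [[-0.341, 0.94, -0.001], [0.94, 0.341, 0.0], [0.001, -0.001, -1.0]] cam [ 0.39139931 -0.07801331  0.4231234 ] [ 0.10241972 -0.28234526 -0.95382983] [260.99234266 276.64433148]
```

View pics/w12.png

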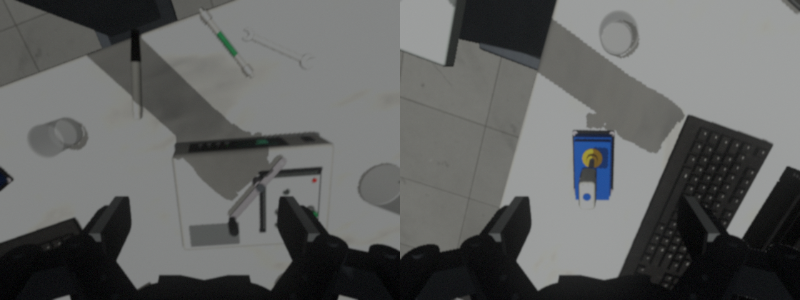

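The right panel shows the stand, with the head at full-size pixel (262,274) against a predicted (261,277), so the two measurements agree. In the left panel the well is partly behind a finger. I'll refine using the blue button on the head's top.

Run:
```python
from h import *
import pickle
c=pickle.load(open("pics/w2.pkl","rb")); im=np.load("pics/w2.npy")
hsv=cv2.cvtColor(im,cv2.COLOR_RGB2HSV)
b=((hsv[...,0]>95)&(hsv[...,0]<130)&(hsv[...,1]>120)).astype(np.uint8)
n,l,st,ce=cv2.connectedComponentsWithStats(b)
for i in range(1,n):
    if st[i,4]>8: print(st[i],ce[i],np.round(onz(c,ce[i],.178),4))
# white head inside blue
g=im.min(axis=2).astype(int); print(im[262:300:3,262].tolist()); print(im[272,244:284:3].min(axis=1).tolist())
```

```text
[ 243  188   54   91 2899] [272.51155571 226.88409796] [ 0.4129 -0.1654  0.178 ]
[257 272   9   8  60] [261.  275.5] [ 0.4177 -0.2061  0.178 ]
[[154, 156, 157], [154, 156, 155], [153, 155, 155], [83, 100, 140], [43, 81, 150], [37, 77, 146], [97, 113, 150], [154, 156, 156], [155, 156, 156], [155, 157, 157], [152, 153, 151], [155, 155, 156], [155, 156, 155]]
[134, 43, 95, 152, 134, 61, 51, 103, 153, 134, 56, 40, 37, 42]
```

```bash
python3 -m jog '-0.027 -0.0095 0 0 0 0;-0.0265 -0.0095 0.01 0 0 0;0 0 0.035 0 0 0;0 0 0.035 0 0 0;0 0 0.035 0 0 0'; python3 -m jog '0 0 0.019 0 0 0.01;0 0 0.01 0 0 0;0 0 0 0 0 0'; python3 -m jog '0 0 0 0 0 0;0 0 0 0 0 0;0 0 0 0 0 0;0 0 0 0 0 0;0 0 0 0 0 0' 1 60;python3 -m jog '0 0 0 0 0 0;0 0 0 0 0 0;0 0 0 0 0 0;0 0 0 0 0 0;0 0 0 0 0 0'
```

```text
time_s: 3.2
ee_pos: [0.4194, -0.2074, 0.1651]
eef_rot: [[-0.353, 0.936, 0.001], [0.936, 0.353, 0.0], [-0.0, 0.001, -1.0]]
force: [0.1, 1.0, -0.7]
gripper_width: 0.998
grasp_force: 0.0
time_s: 3.5
ee_pos: [0.4186, -0.207, 0.1363]
eef_rot: [[-0.342, 0.94, -0.003], [0.94, 0.342, 0.0], [0.001, -0.002, -1.0]]
force: [-0.6, -0.5, 0.6]
gripper_width: 1.001
grasp_force: 0.0
time_s: 4.0
ee_pos: [0.4197, -0.2075, 0.1377]
eef_rot: [[-0.341, 0.94, 0.001], [0.94, 0.341, 0.0], [-0.0, 0.001, -1.0]]
force: [-0.4, -0.8, 2.1]
gripper_width: 0.204
grasp_force: 61.8
time_s: 4.5
ee_pos: [0.4197, -0.2075, 0.1374]
eef_rot: [[-0.341, 0.94, 0.001], [0.94, 0.341, -0.0], [-0.0, 0.0, -1.0]]
force: [0.5, -0.2, 2.3]
gripper_width: 0.204
grasp_force: 61.8
```

Gripped at a width of about 17.3 mm. I'll lift it and carry it to a viewing pose near the well.

```bash
python3 -m jog '0 0 -0.02 0 0 0;0 0 -0.035 0 0 0;0 0 -0.04 0 0 0;0 0 -0.04 0 0 0;0 0 -0.02 0 0 0'; python3 -m jog '0.014 0.013 0 0 0 0;0.0285 0.0258 0 0 0 0;0.0285 0.0258 0 0 0 0;0.0285 0.0258 0 0 0 0;0.0285 0.0258 0 0 0 0'; python3 -m jog '0.0285 0.0258 0 0 0 0;0.0285 0.0258 0 0 0 0;0.0285 0.0258 0 0 0 0;0.0285 0.0258 0 0 0 0;0.0285 0.0258 0 0 0 0'; python3 -m jog '0.0285 0.0258 0 0 0 0;0.0285 0.0258 0 0 0 0;0.014 0.013 0 0 0 0;0 0 0 0 0 0;0 0 0 0 0 0'
python3 - <<'E'
from h import *
import pickle
for n in ("wrist","scene"):
    im=imaging.capture(n); c=imaging.calibration(n); np.save(f"pics/{n}3.npy",im); pickle.dump(c,open(f"pics/{n}3.pkl","wb"))
    s=ctrl.state(); p=s["ee_pos"]; print(n,"well",proj(c,(.5705,.2847,.088)),"tip",proj(c,p-[0,0,.111]),np.round(p,4))
    if n=="scene": u=np.round(proj(c,p-[0,0,.06])).astype(int); cr=cv2.resize(im[u[1]-50:u[1]+50,u[0]-40:u[0]+40],(360,450),interpolation=cv2.INTER_CUBIC); print("crop org",u-[40,50])
    else: a=cv2.resize(im,(440,330)); a=np.vstack([a,np.zeros((120,440,3),np.uint8)])
print(np.round(s["joint_pos"],2),np.round(s["force"],2))
cv2.imwrite("pics/v3.png",np.hstack([a,cr])[:,:,::-1])
E
```

```text
time_s: 5.0
ee_pos: [0.4202, -0.2081, 0.295]
eef_rot: [[-0.341, 0.94, 0.004], [0.94, 0.341, -0.0], [-0.002, 0.004, -1.0]]
force: [0.7, 0.3, -1.0]
gripper_width: 0.204
grasp_force: 61.4
time_s: 5.5
ee_pos: [0.4848, -0.0461, 0.2916]
eef_rot: [[-0.341, 0.94, -0.001], [0.94, 0.341, 0.0], [0.001, -0.001, -1.0]]
force: [-0.2, -1.1, -0.1]
gripper_width: 0.207
grasp_force: 61.4
time_s: 6.0
ee_pos: [0.5575, 0.1318, 0.2914]
eef_rot: [[-0.341, 0.94, -0.002], [0.94, 0.341, -0.001], [0.0, -0.002, -1.0]]
force: [-0.1, 0.4, -0.8]
gripper_width: 0.201
grasp_force: 61.4
time_s: 6.5
ee_pos: [0.5937, 0.2185, 0.2912]
eef_rot: [[-0.341, 0.94, -0.002], [0.94, 0.341, -0.002], [-0.001, -0.002, -1.0]]
force: [-0.3, -0.8, -1.4]
gripper_width: 0.204
grasp_force: 61.4
wrist well [287.21002692 106.01447394] tip [286.36548399 207.5472378 ] [0.5938 0.2174 0.2917]
scene well [238.31663523 147.68129543] tip [257.20688838 129.80984521] [0.594  0.2171 0.2921]
crop org [217  64]
[-0.79  0.36  0.5   1.51 -0.18  1.32  0.08] [ 0.38  0.27 -0.21]
```

View pics/v3.png

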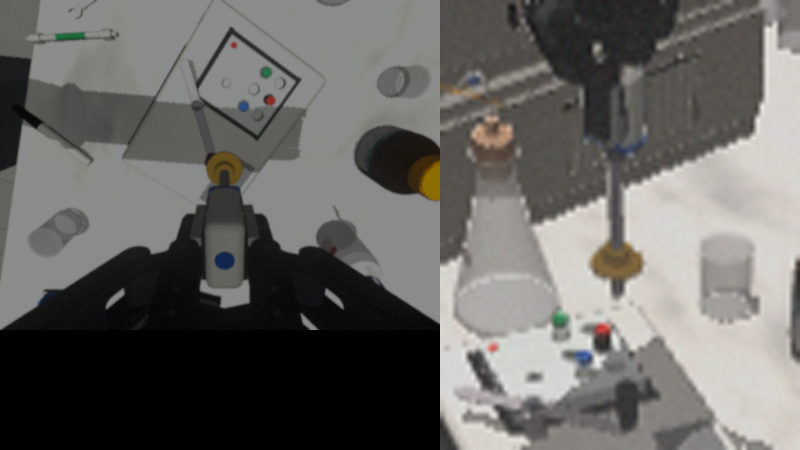

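The wrist view shows the well at about (287,107) full-size, where it was predicted, and the flange at about (285,214). In the scene crop the stem is vertical and the tip is where expected. I'll refine the well and the flange centre from the same wrist image.

Run:
```python
from h import *
import pickle
c=pickle.load(open("pics/wrist3.pkl","rb")); im=np.load("pics/wrist3.npy"); g=cv2.cvtColor(im,cv2.COLOR_RGB2GRAY)
p=g[95:120,273:303].astype(int); up=cv2.resize(g[95:120,273:303],None,fx=8,fy=8,interpolation=cv2.INTER_CUBIC)
print("bg",np.median(p),p.min()); m=(up<(np.median(p)*0.8)).astype(np.uint8)
n,l,st,ce=cv2.connectedComponentsWithStats(m)
for i in range(1,n):
    if st[i,4]>200: 
        x,y,w,h=st[i,:4]; f=lambda a:(a+.5)/8-.5
        uv=(273+f(x+w/2-.5),95+f(y+h/2-.5)); print(w/8,h/8,st[i,4]/64,np.round(uv,2),np.round(onz(c,uv,.088),4))
# other wells: circles
a=onz(c,(287,107),.088);print("mm/px",1e3*np.linalg.norm(onz(c,(288,107),.088)-a))
hsv=cv2.cvtColor(im,cv2.COLOR_RGB2HSV)
b=((hsv[...,0]>12)&(hsv[...,0]<32)&(hsv[...,1]>110)&(hsv[...,2]>50)).astype(np.uint8); b[:,:230]=0;b[:,340:]=0;b[:170]=0;b[260:]=0
ys,xs=np.nonzero(b); print("brass",xs.min(),xs.max(),ys.min(),ys.max())
k=max(cv2.findContours(b,cv2.RETR_EXTERNAL,cv2.CHAIN_APPROX_NONE)[0],key=cv2.contourArea); k=cv2.convexHull(k)
e=cv2.fitEllipse(k); print("ell",e,np.round(onz(c,e[0],.181+.025),4))
u0=onz(c,(xs.min()-.5,e[0][1]),.206);u1=onz(c,(xs.max()+.5,e[0][1]),.206);print("width",np.linalg.norm(u0-u1))
print("predicted flange px",proj(c,(.5939,.2173,.206)))
```

```text
bg 139.0 107
2.375 8.125 9.5 [283.06 105.56] [0.5667 0.2838 0.088 ]
mm/px 0.9386557298837538
brass 263 308 194 235
ell ((285.1521301269531, 214.3937225341797), (43.40305709838867, 45.37432861328125), 106.19093322753906) [0.592  0.2198 0.206 ]
width 0.031188592544952983
predicted flange px [286.46093351 218.60966022]
```

Run:
```python
import numpy as np,cv2
im=np.load("pics/wrist3.npy")
a=cv2.resize(im[75:140,255:335],None,fx=5,fy=5,interpolation=cv2.INTER_CUBIC);b=cv2.resize(im[185:250,245:325],None,fx=5,fy=5,interpolation=cv2.INTER_CUBIC)
a=cv2.convertScaleAbs(a,alpha=2.5,beta=-180)
cv2.imwrite("pics/z3.png",np.hstack([a,b])[:,:,::-1])
```

```text
(no output)
```

View pics/z3.png

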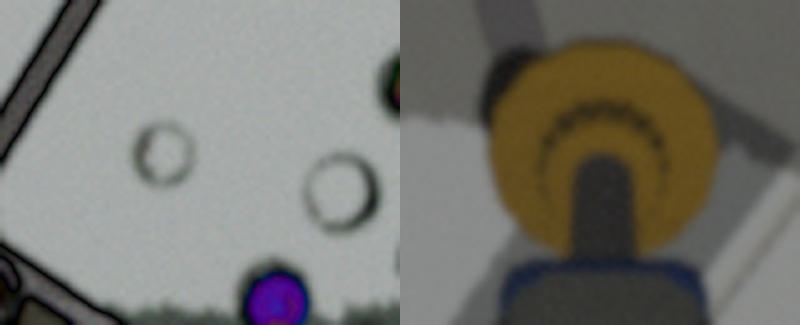

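The well is at (287.2,105.4). The flange centre, at about (285.6,214.2), sits about 2 mm along tool +x from the TCP, and the scene view agrees. Moving over the well and part way down.

```bash
python3 -m jog '0.023 0.0006 0 0 0 0;0.023 0.0006 0 0 0 0;0.0232 0.0005 0 0 0 0;0 0 0 0 0 0;0 0 0.02 0 0 0';python3 -m jog '0 0 0.03 0 0 0;0 0 0.02 0 0 0;0 0 0.01 0 0 0;0 0 0 0 0 0;0 0 0 0 0 0'
python3 - <<'E'
from h import *
o=[]
for n in ("scene","top"):
    im=imaging.capture(n); c=imaging.calibration(n); p=np.array(ctrl.state()["ee_pos"]); w=proj(c,(.5704,.285,.088)); u=np.round(w).astype(int); print(n,"well",w-u,"tip",proj(c,(.5704,.285,p[2]-.111))-u,p)
    o.append(cv2.resize(im[u[1]-28:u[1]+28,u[0]-25:u[0]+25],(400,448),interpolation=cv2.INTER_CUBIC))
cv2.imwrite("pics/v4.png",np.hstack(o)[:,:,::-1])
E
```

```text
time_s: 7.1
ee_pos: [0.5738, 0.2844, 0.2752]
eef_rot: [[-0.341, 0.94, 0.006], [0.94, 0.341, 0.003], [0.001, 0.006, -1.0]]
force: [-0.1, -0.3, -2.2]
gripper_width: 0.202
grasp_force: 61.4
time_s: 7.6
ee_pos: [0.573, 0.2842, 0.2135]
eef_rot: [[-0.34, 0.94, 0.002], [0.94, 0.34, 0.001], [0.0, 0.002, -1.0]]
force: [0.6, -1.0, 0.1]
gripper_width: 0.198
grasp_force: 61.4
scene well [ 0.23365381 -0.35631283] tip [-0.02866446 -4.3588237 ] [0.57322726 0.28458184 0.21389503]
top well [0.20765107 0.27764039] tip [-1.67718334 -1.4405723 ] [0.57321096 0.28480433 0.21396665]
```

View pics/v4.png

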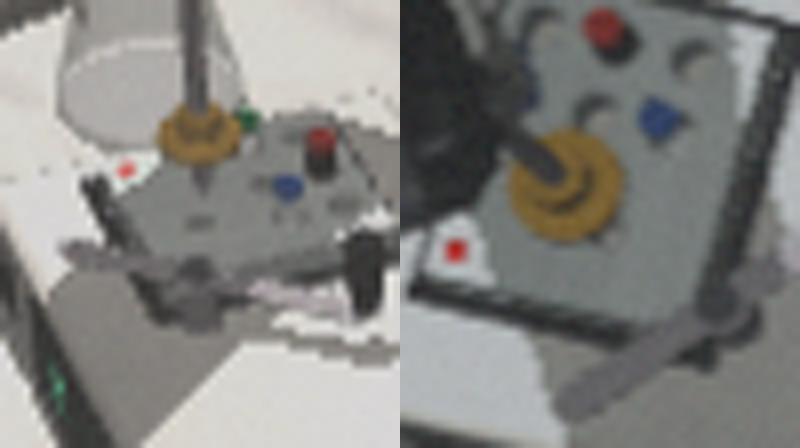

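The scene crop shows the tip at (203,192) over the well at (202,222). In the top crop the flange centre is at about (165,185), where about (165,193) was expected. I'll measure that with a mask.

Run:
```python
from h import *
for n in ("top","scene"):
    im=imaging.capture(n); c=imaging.calibration(n); p=np.array(ctrl.state()["ee_pos"]); zt=p[2]-.111+.024
    u=np.round(proj(c,(.5704,.285,zt))).astype(int); S=8
    r=cv2.resize(im[u[1]-16:u[1]+16,u[0]-16:u[0]+16],None,fx=S,fy=S,interpolation=cv2.INTER_CUBIC); h=cv2.cvtColor(r,cv2.COLOR_RGB2HSV)
    m=((h[...,0]>10)&(h[...,0]<35)&(h[...,1]>90)).astype(np.uint8)
    k=max(cv2.findContours(m,cv2.RETR_EXTERNAL,cv2.CHAIN_APPROX_NONE)[0],key=cv2.contourArea); e=cv2.fitEllipse(cv2.convexHull(k)); x,y,w,hh=cv2.boundingRect(k)
    f=lambda q:(u[0]-16+(q[0]+.5)/S-.5,u[1]-16+(q[1]+.5)/S-.5); uv=f(e[0]); bb=f((x+w/2-.5,y+hh/2-.5))
    print(n,"ell",uv,np.array(e[1])/S,"bbox",bb,w/S,hh/S,"pred",proj(c,(.5704,.285,zt)),"->",onz(c,uv,zt),onz(c,bb,zt),zt)
```

```text
top ell (np.float64(161.0843963623047), np.float64(176.6598711013794)) [13.40589809 14.17086697] bbox (np.float64(161.125), np.float64(176.5625)) 14.0 13.875 pred [161.19620135 177.7092091 ] -> [0.57278595 0.28536907 0.12684293] [0.57300641 0.28529074 0.12684293] 0.12684292554589094
scene ell (np.float64(237.28853607177734), np.float64(135.84670543670654)) [ 7.82389498 10.40111637] bbox (np.float64(237.25), np.float64(135.9375)) 10.5 7.625 pred [237.5426087  137.09956646] -> [0.57320617 0.29061133 0.12664887] [0.57286658 0.29030154 0.12664887] 0.1266488681933054
```

```bash
python3 -m jog '0.0003 -0.0014 0 0 0 0;0 0 0.005 0 0 0;0 0 0.004 0 0 0;0 0 0.004 0 0 0;0 0 0 0 0 0'; for i in 1; do python3 -m jog '0 0 0.003 0 0 0;0 0 0.002 0 0 0;0 0 0 0 0 0'; python3 -m jog '0 0 0.002 0 0 0;0 0 0.002 0 0 0;0 0 0 0 0 0'; done
```

```text
time_s: 8.3
ee_pos: [0.5701, 0.2845, 0.1982]
eef_rot: [[-0.341, 0.94, -0.002], [0.94, 0.341, -0.001], [-0.0, -0.002, -1.0]]
force: [-0.1, -0.4, -0.9]
gripper_width: 0.203
grasp_force: 61.4
time_s: 8.6
ee_pos: [0.5705, 0.2846, 0.1939]
eef_rot: [[-0.341, 0.94, -0.001], [0.94, 0.341, -0.0], [-0.0, -0.001, -1.0]]
force: [-0.4, 0.0, -0.8]
gripper_width: 0.202
grasp_force: 61.4
time_s: 8.9
ee_pos: [0.5705, 0.2846, 0.19]
eef_rot: [[-0.341, 0.94, -0.0], [0.94, 0.341, -0.0], [0.0, -0.0, -1.0]]
force: [0.5, -0.3, -0.4]
gripper_width: 0.206
grasp_force: 61.4
```

```bash
python3 -m jog '0 0 0.002 0 0 0;0 0 0.002 0 0 0;0 0 0 0 0 0'; python3 -m jog '0 0 0.002 0 0 0;0 0 0.002 0 0 0;0 0 0 0 0 0'; python3 -m jog '0 0 0.002 0 0 0;0 0 0 0 0 0'
```

```text
time_s: 9.2
ee_pos: [0.5705, 0.2846, 0.1859]
eef_rot: [[-0.341, 0.94, -0.001], [0.94, 0.341, -0.0], [-0.0, -0.001, -1.0]]
force: [-0.8, 0.4, -0.0]
gripper_width: 0.203
grasp_force: 61.4
time_s: 9.5
ee_pos: [0.5705, 0.2846, 0.1819]
eef_rot: [[-0.341, 0.94, -0.001], [0.94, 0.341, -0.0], [-0.0, -0.001, -1.0]]
force: [-0.1, -0.5, -1.7]
gripper_width: 0.2
grasp_force: 61.4
time_s: 9.7
ee_pos: [0.5706, 0.2846, 0.18]
eef_rot: [[-0.341, 0.94, -0.0], [0.94, 0.341, -0.0], [0.0, -0.0, -1.0]]
force: [0.1, 0.5, -0.5]
gripper_width: 0.199
grasp_force: 61.4
```

The stem is in the well with no contact force. I'll continue down slowly.

```bash
python3 -m jog '0 0 0.001 0 0 0;0 0 0.001 0 0 0;0 0 0 0 0 0'|grep -E "pos|force: \["; python3 -m jog '0 0 0.001 0 0 0;0 0 0.001 0 0 0;0 0 0 0 0 0'|grep -E "pos|force: \[";python3 -m jog '0 0 0.001 0 0 0;0 0 0 0 0 0'|grep -E "pos|force: \["; python3 -m jog '0 0 0.001 0 0 0;0 0 0 0 0 0'|grep -E "pos|force: \["; python3 -m jog '0 0 0.001 0 0 0;0 0 0 0 0 0'|grep -E "pos|force: \["
```

```text
ee_pos: [0.5707, 0.2846, 0.1782]
force: [-0.3, -0.6, -1.5]
ee_pos: [0.5709, 0.2848, 0.1767]
force: [-0.9, -0.5, 1.9]
ee_pos: [0.5709, 0.2847, 0.1755]
force: [-1.2, 0.1, 2.5]
ee_pos: [0.5709, 0.2847, 0.1743]
force: [-0.3, 0.3, 1.5]
ee_pos: [0.5709, 0.2847, 0.1733]
force: [0.1, -0.8, 1.6]
```

The stop has landed (TCP 0.1768, tip about 0.066) and the sliding friction is about 3 N. I'll go on in 1 mm steps, aborting if the force rises.

```bash
cat > g.sh <<'E'
g(){ awk '/ee_pos/{gsub(/[\]\[,]/,"");z=$4} /^force/{gsub(/[\]\[,]/,"");f=$4} END{print z,f; exit (f>4.3)}'; }
E
. ./g.sh
python3 -m jog '0 0 0.001 0 0 0;0 0 0 0 0 0'|g && python3 -m jog '0 0 0.001 0 0 0;0 0 0 0 0 0'|g && python3 -m jog '0 0 0.001 0 0 0;0 0 0 0 0 0'|g && python3 -m jog '0 0 0.001 0 0 0;0 0 0 0 0 0'|g && python3 -m jog '0 0 0.001 0 0 0;0 0 0 0 0 0'|g && python3 -m jog '0 0 0.001 0 0 0;0 0 0 0 0 0'|g && python3 -m jog '0 0 0.001 0 0 0;0 0 0 0 0 0'|g && python3 -m jog '0 0 0.001 0 0 0;0 0 0 0 0 0'|g && python3 -m jog '0 0 0.001 0 0 0;0 0 0 0 0 0'|g && python3 -m jog '0 0 0.001 0 0 0;0 0 0 0 0 0'|g && python3 -m jog '0 0 0.001 0 0 0;0 0 0 0 0 0'|g && python3 -m jog '0 0 0.001 0 0 0;0 0 0 0 0 0'|g
```

```text
0.1722 1.1
0.1712 1.6
0.1702 1.1
0.1692 0.4
0.1682 1.2
0.1672 1.0
0.1665 3.2
0.1662 6.2
```

Hard bottom at a depth of about 32 mm: the force rises while z stands still. I'll add a little and hold for over a second.

```bash
python3 -m jog '0 0 0.0003 0 0 0;0 0 0 0 0 0;0 0 0 0 0 0;0 0 0 0 0 0;0 0 0 0 0 0'; python3 -m jog '0 0 0 0 0 0;0 0 0 0 0 0;0 0 0 0 0 0;0 0 0 0 0 0;0 0 0 0 0 0'
```

```text
time_s: 13.0
ee_pos: [0.571, 0.2847, 0.1662]
eef_rot: [[-0.341, 0.94, 0.0], [0.94, 0.341, 0.001], [0.0, 0.001, -1.0]]
force: [-1.5, -0.9, 8.1]
gripper_width: 0.203
grasp_force: 62.6
time_s: 13.5
ee_pos: [0.5709, 0.2847, 0.1662]
eef_rot: [[-0.341, 0.94, 0.0], [0.94, 0.341, 0.001], [0.001, 0.001, -1.0]]
force: [-0.9, -0.7, 7.2]
gripper_width: 0.202
grasp_force: 62.6
```

```bash
python3 -m jog '0 0 0 0 0 0;0 0 0 0 0 0;0 0 0 0 0 0;0 0 0 0 0 0;0 0 0 0 0 0'; python3 -m jog '0 0 0 0 0 0;0 0 0 0 0 0;0 0 0 0 0 0;0 0 0 0 0 0;0 0 0 0 0 0' 0.2; python3 -m jog '0 0 0 0 0 0;0 0 -0.01 0 0 0;0 0 -0.02 0 0 0;0 0 -0.03 0 0 0;0 0 -0.03 0 0 0'
```

```text
time_s: 14.0
ee_pos: [0.5709, 0.2847, 0.1662]
eef_rot: [[-0.341, 0.94, 0.0], [0.94, 0.341, 0.001], [0.001, 0.001, -1.0]]
force: [-1.3, -0.1, 7.9]
gripper_width: 0.199
grasp_force: 62.6
time_s: 14.5
ee_pos: [0.5706, 0.2846, 0.1647]
eef_rot: [[-0.341, 0.94, -0.0], [0.94, 0.341, -0.0], [-0.0, -0.0, -1.0]]
force: [0.3, -0.5, -0.9]
gripper_width: 0.802
grasp_force: 0.0
time_s: 15.0
ee_pos: [0.5707, 0.2845, 0.2565]
eef_rot: [[-0.341, 0.94, -0.0], [0.94, 0.341, -0.0], [-0.0, -0.0, -1.0]]
force: [0.5, 1.3, 0.9]
gripper_width: 0.799
grasp_force: 0.0
```

Released, with the thermometer standing. The wrist camera is on tool +x, towards the thermometer, so I'll turn it to the +x side and push the knob with shut fingers.

```bash
python3 -m jog '-0.0323 0.0064 0 0 0 0;-0.0323 0.0064 0 0 0 0;-0.0323 0.0064 0 0 0 0;0 0 0 0 0 0.1475;0 0 0 0 0 0.1475' 1 30 >/dev/null; python3 -m jog '0 0 0 0 0 0.1475;0 0 0 0 0 0.1475;0 0 0 0 0 0.1475;0 0 0 0 0 0.1475;0 0 0 0 0 0.1475' >/dev/null; python3 -m jog '0 0 0 0 0 0.1475;0 0 0 0 0 0.1475;0 0 0 0 0 0.1475;0 0 0 0 0 0.1475;0 0 0 0 0 0.1475'; python3 -m jog '0 0 0 0 0 0;0 0 0 0 0 0'
python3 - <<'E'
from h import *
c=imaging.calibration("top"); o=[]
for n in ("top","scene"):
    im=imaging.capture(n); c=imaging.calibration(n); u=np.round(proj(c,(.57,.25,.11))).astype(int); print(n,u)
    o.append(cv2.resize(im[u[1]-45:u[1]+45,u[0]-40:u[0]+40],(400,450),interpolation=cv2.INTER_CUBIC))
cv2.imwrite("pics/v5.png",np.hstack(o)[:,:,::-1])
E
```

```text
time_s: 16.5
ee_pos: [0.622, 0.2004, 0.2559]
eef_rot: [[0.99, 0.143, 0.001], [0.143, -0.99, 0.001], [0.001, -0.001, -1.0]]
force: [0.5, 1.0, -0.5]
gripper_width: -0.0
grasp_force: 0.0
time_s: 16.7
ee_pos: [0.6219, 0.2003, 0.2554]
eef_rot: [[0.988, 0.152, 0.0], [0.152, -0.988, 0.0], [0.0, -0.0, -1.0]]
force: [-0.2, 0.6, 0.5]
gripper_width: 0.001
grasp_force: 0.0
top [179 180]
scene [244 148]
```

View pics/v5.png

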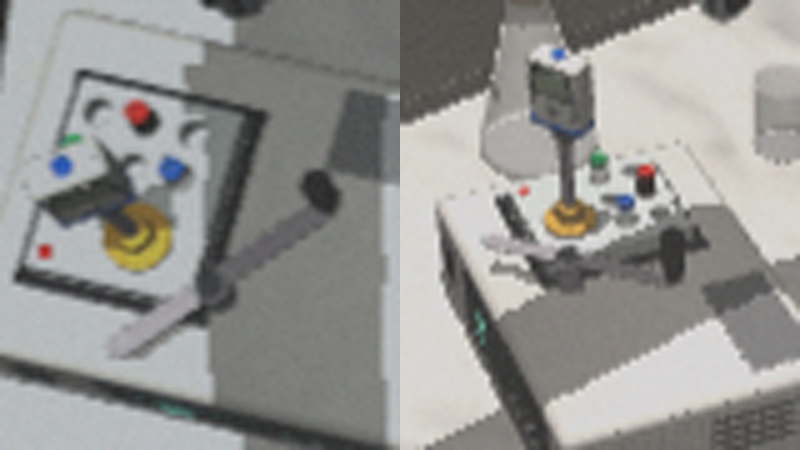

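The thermometer stands upright with the stop on the block: flange at (138,236) in the left crop, knob at (320,190). The gripper is clear of both. I'll descend beside the knob and sweep.

```bash
. ./g.sh; python3 -m jog '0 0.0095 0.04 0 0 0;0 0 0.045 0 0 0;0 0 0.04 0 0 0;0 0 0.02 0 0 0;0 0 0.005 0 0 0'; python3 -m jog '-0.01 0 0 0 0 0;-0.01 0 0 0 0 0;-0.01 0 0 0 0 0;0 0 0 0 0 0'; python3 -m jog '-0.01 0 0 0 0 0;-0.01 0 0 0 0 0;-0.008 -0.002 0 0 0 0;0 0 0 0 0 0'
```

```text
time_s: 17.3
ee_pos: [0.6212, 0.1906, 0.1021]
eef_rot: [[0.989, 0.15, -0.005], [0.15, -0.989, -0.001], [-0.005, 0.0, -1.0]]
force: [-0.1, -0.0, 1.1]
gripper_width: 0.001
grasp_force: 0.0
time_s: 17.7
ee_pos: [0.5938, 0.1835, 0.1069]
eef_rot: [[0.989, 0.147, 0.003], [0.147, -0.989, -0.002], [0.003, 0.002, -1.0]]
force: [1.8, -5.0, 0.5]
gripper_width: 0.006
grasp_force: 2.3
time_s: 18.1
ee_pos: [0.5658, 0.1758, 0.1065]
eef_rot: [[0.989, 0.145, 0.002], [0.145, -0.989, -0.009], [0.001, 0.009, -1.0]]
force: [0.4, -13.5, 2.1]
gripper_width: -0.001
grasp_force: 5.8
```

The fingers slid onto the knob's −y side because I missed the y drift along tool −x. Backing off along the same path and looking again.

```bash
python3 -m jog '0.008 0.005 0 0 0 0;0.01 0 0 0 0 0;0.01 0 0 0 0 0;0.01 0 0 0 0 0;0.015 0 0 0 0 0' ; python3 -m jog '0.01 0 0 0 0 0;0 0 -0.04 0 0 0;0 0 -0.04 0 0 0;0 0 -0.04 0 0 0;0 0 0 0 0 0'
python3 - <<'E'
from h import *
im=imaging.capture("top"); c=imaging.calibration("top"); u=np.round(proj(c,(.57,.25,.11))).astype(int)
r=im[u[1]-45:u[1]+45,u[0]-40:u[0]+60]; h=cv2.resize(r,None,fx=5,fy=5,interpolation=cv2.INTER_CUBIC); cv2.imwrite("pics/v6.png",h[:,:,::-1]); print(u)
E
```

```text
time_s: 18.6
ee_pos: [0.6192, 0.1883, 0.1049]
eef_rot: [[0.989, 0.15, -0.001], [0.15, -0.989, 0.001], [-0.0, -0.001, -1.0]]
force: [0.4, -0.6, 0.3]
gripper_width: 0.003
grasp_force: 0.0
time_s: 19.1
ee_pos: [0.6327, 0.1888, 0.2315]
eef_rot: [[0.989, 0.149, 0.011], [0.149, -0.989, 0.003], [0.011, -0.002, -1.0]]
force: [-0.5, -0.9, 0.2]
gripper_width: 0.0
grasp_force: 0.0
[179 180]
```

View pics/v6.png

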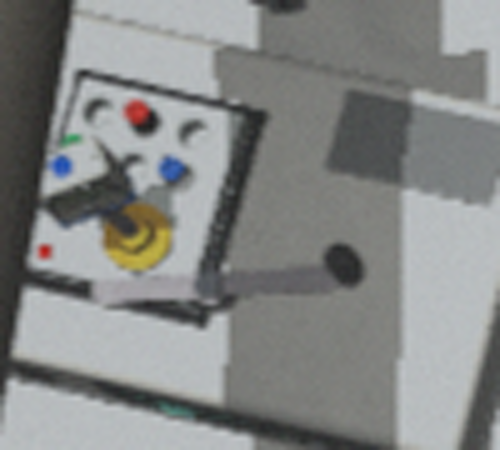

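The clip moved about halfway. The knob is now at about (341,260) in the crop, and the thermometer is still upright. Computing its position.

Run:
```python
from h import *
c=imaging.calibration("top"); f=lambda a,b:(139+(a+.5)/5-.5,135+(b+.5)/5-.5)
k=onz(c,f(340,258),.13)[:2]; p=np.array([.5465,.2489]); d=k-p; a=np.arctan2(d[1],d[0]); print(k,np.linalg.norm(d),"phi",a+1.803)
for q in (a+1.803,.3,.15,0): print(q,np.round(p+.065*np.array([np.cos(q-1.803),np.sin(q-1.803)]),4))
s=ctrl.state(); print(s["ee_pos"])
```

```text
[0.54949629 0.18379417] 0.0651747387163011 phi 0.27819300308882355
0.27819300308882355 [0.5495 0.184 ]
0.3 [0.5509 0.184 ]
0.15 [0.5412 0.1841]
0 [0.5315 0.1856]
[0.63093852 0.18882552 0.22834476]
```

```bash
python3 -m jog '-0.0155 -0.0004 0.04 0 0 0;-0.0155 -0.0004 0.04 0 0 0;0 0 0.03 0 0 0;0 0 0.01 0 0 0;0 0 0 0 0 0'|grep -E "pos|force: \["; python3 -m jog '-0.0099 -0.0015 0 0 0 0;-0.0099 -0.0015 0 0 0 0;-0.0099 -0.0015 0 0 0 0;0 0 0 0 0 0'|grep -E "pos|force: \["; python3 -m jog '-0.005 -0.0007 0 0 0 0;-0.005 -0.0008 0 0 0 0;0 0 0 0 0 0'|grep -E "pos|force: \["
```

```text
ee_pos: [0.5967, 0.1847, 0.103]
force: [-0.1, -0.6, -0.1]
ee_pos: [0.5665, 0.1852, 0.1058]
force: [0.3, -0.2, 0.3]
ee_pos: [0.557, 0.1849, 0.1051]
force: [-0.3, 0.1, 0.5]
```

```bash
cat > gx.sh <<'E'
gx(){ awk '/ee_pos/{gsub(/[\]\[,]/,"");x=$2;y=$3} /^force/{gsub(/[\]\[,]/,"");f=$2;fy=$3} END{print x,y,f,fy; exit (f>4||fy>4||fy<-4)}'; }
E
. ./gx.sh
python3 -m jog '-0.002 -0.0003 0 0 0 0;0 0 0 0 0 0'|gx && python3 -m jog '-0.002 -0.0003 0 0 0 0;0 0 0 0 0 0'|gx && python3 -m jog '-0.002 -0.0003 0 0 0 0;0 0 0 0 0 0'|gx && python3 -m jog '-0.002 -0.0003 0 0 0 0;0 0 0 0 0 0'|gx && python3 -m jog '-0.002 -0.0003 0 0 0 0;0 0 0 0 0 0'|gx && python3 -m jog '-0.002 -0.0003 0 0 0 0;0 0 0 0 0 0'|gx && python3 -m jog '-0.002 -0.0003 0 0 0 0;0 0 0 0 0 0'|gx
```

```text
0.5555 0.1848 -0.2 0.1
0.5535 0.1848 0.2 0.2
0.5514 0.1848 0.5 0.5
0.5494 0.1848 0.3 0.7
0.5493 0.1848 4.9 0.5
```

The end stop was met at x≈0.549, as predicted (0.5495). Back off, retract and check.

```bash
python3 -m jog '-0.0005 0 0 0 0 0;0 0 0 0 0 0;0.01 0.0015 0 0 0 0;0.015 0.002 0 0 0 0;0 0 -0.03 0 0 0'|grep -E "pos|force: \["; python3 -m jog '0 0 -0.04 0 0 0;0.02 0 -0.04 0 0 0;0.03 0 -0.02 0 0 0;0.03 0 0 0 0 0;0 0 0 0 0 0'
python3 - <<'E'
from h import *
o=[]
for n in ("top","scene"):
    im=imaging.capture(n); c=imaging.calibration(n); u=np.round(proj(c,(.57,.25,.11))).astype(int)
    o.append(cv2.resize(im[u[1]-45:u[1]+45,u[0]-40:u[0]+40],(400,450),interpolation=cv2.INTER_CUBIC))
cv2.imwrite("pics/v7.png",np.hstack(o)[:,:,::-1])
E
```

```text
ee_pos: [0.5707, 0.1844, 0.132]
force: [-0.6, 0.7, 0.3]
time_s: 22.35
ee_pos: [0.6542, 0.1969, 0.2351]
eef_rot: [[0.989, 0.149, 0.002], [0.149, -0.989, -0.001], [0.002, 0.001, -1.0]]
force: [0.4, 0.2, -0.5]
gripper_width: -0.001
grasp_force: 0.0
```

View pics/v7.png

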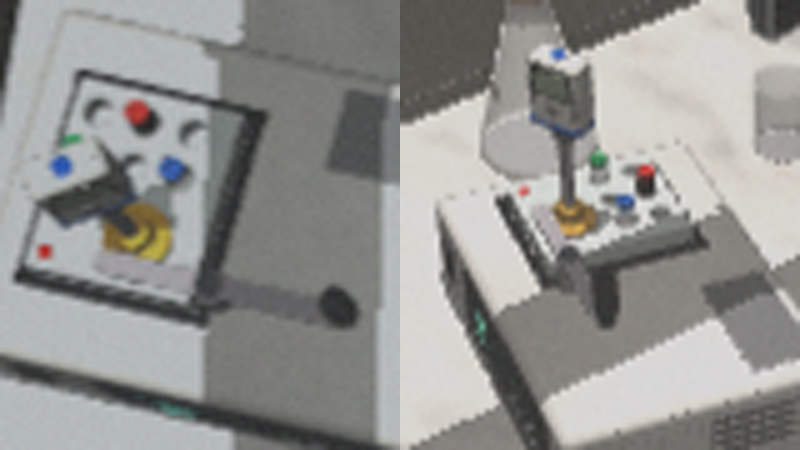

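The clip lies over the flange, its bar parallel to the block edge (image slope 0.238 against 0.237). The thermometer and vials are unmoved and the robot is clear.

```bash
python3 -c "
from rig import ctrl
print(ctrl.sign_off())"
```

```text
the job is handed in; nothing more can be done
None
```

The job is handed in after about 22 s of robot time: the thermometer stands in the check well (about 32 mm deep), after a hold of over a second at about 8 N, with the clip swung to its end stop over the flange; the first sweep slipped off the knob and pressed it with about 14 N before I redid it, and no verdict came back.

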